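# Drop the jar template over the packing jig's pin

### The arm

A 7-joint arm with a two-finger parallel gripper is mounted at the origin on the work surface. World frame = base frame: x ahead of the robot, y to its left, z up, the work surface at z = 0. Lengths are in mm, angles in rad, forces in N, time in s.
With the tool pointing down it reaches from about 425 to 925 mm from the base axis. Payload 6.8 kg.
Tool frame: the origin (TCP) lies between the finger pads; the fingertips stand 14 mm ahead of it and the grasp point (between the pads) lies 5 mm behind it (nose_length is the z of the fingertips in the tool frame, in mm); z points along the fingers, y is the line along which they close (so a half turn about z gives the same grasp; the last joint's range is limited). The gripper opens to 88 mm and grips with 3 to 60 N. Pads are 20 mm wide; open, the fingers measure 115 mm over their backs; the gripper's body (75 mm by 178 mm) begins 61 mm behind the grasp point.
Start: joints at [-1.355, 0.477, 0.022, 1.555, -0.011, 1.109, -0.083], TCP at [214.762, 639.941, 236.664] pointing down, gripper open.
Joint ranges: [-2.96, 2.96], [-0.34, 2.1], [-1.41, 1.46], [0.24, 2.44], [-1.37, 4.51], [0.17, 1.92], [-2.96, 2.96]. Speed limits (rad/s): [2.39, 2.39, 3.14, 3.14, 3.14, 3.14, 3.14].

### API

Orientations are given as a 3x3 rotation matrix whose columns are the frame's x, y, z axes.
In Python, from plant import read_state, get_image, camera_model, hand_in, nose_length gives the robot as it stands. The module is installed in compiled form; this text tells all that it offers.
- The arm moves only by the shell command python3 -m crank 'ROWS' [FORCE]. ROWS is JSON, a list of rows, each a list of 3 entries, a list of its own where there are three numbers: the closure, from -1 (fully open) to 1 (shut), so that 0 is half open, then the shift along the tool's x, y, z in cm, then the turn, a rotation vector about the tool's x, y, z in degrees. A call has 1 to 12 rows; each row shifts and turns the commanded pose from where the row before left it, along the tool's axes as they then stand; what a row does not reach is not made up. A row lasts 1/8 s, in which the tool goes at most 62.5 mm and 10.7 degrees, less where a joint would pass 70% of its speed; a pose out of reach is approached as far as the arm can. A call with a gripper value outside its range is refused whole. The fingers move at their own pace and stop on an object; FORCE is the grip in N (left out, the last holds). Time passes only in rows, so rows that do not move let the fingers close. It gives the time, the measured TCP pose, the force, the opening and the grip force at its end, in the units of the state.
- read_state(): the state, without advancing time (a new reading comes with each control period).
- get_image(name): name is "scene" or "top" or "wrist"; returns the picture (400x640x3 uint8, blue, green, red); there is no depth.
- camera_model(name): a dict with "camera_matrix" (3x3 intrinsics, pixels), "pose" (4x4, takes a point from camera to world coordinates). Camera axes: x right, y down, z forward; pixel columns grow to the right and rows downward; lengths in mm; the calibration is good to about 2 mm. The wrist camera is an equidistant fisheye: a pixel r from the principal point sees the ray r / f radians off the axis. A picture is of the moment at which its call begins: read the wrist's pose just before it. camera_model takes no time and is no camera call; for the wrist camera it gives the pose at the moment of the call.
- hand_in(): hands the job in; it is judged then, once.
The state is a dict: "t": time; "q": joint angles; "qvel": joint speeds; "joint_torque": joint torques, N m; "ee_pos": TCP position; "ee_rot": TCP orientation; "ft_force": force on the tool from outside, world axes, zero at the start; "moment": the same for the moment, N m; "gripper_width": finger opening in mm; "grasp_force": force on a finger pad.
Only numpy, scipy, OpenCV 4.12 (cv2) and the standard library are available. Lean on these libraries where they do the work, as an engineer would, in place of code of your own. Each camera call takes 0.05 s, during which the arm holds its last target. There are 200 camera calls.

### The job

Fit the jar template onto the white packing jig: pick it up by its wooden grip, lay it on the jig so that it rides on the little steel pin, then gently slide it along the slot until its locating hole falls over the pin. Leave it let go, lying flush and square on the jig with the pin in the hole; don't force it against the pin, and leave the jars and other goods where they are.

Things in the scene. Friction and masses are not known exactly. Their poses are not given: they have to be found in the camera images.
- jig: Fixed white board, 170 (x) x 230 (y) x 12 mm high, flat on the bench; origin at the centre of its underside, z up, yaw within 0.25 rad of the world's. A dark slot 54 mm long runs along the jig's y on its top, with a steel pin in it (see point slot). Home, the template lies flat on the board, its axes along the jig's, its centre at jig x = 0, the pin in its hole.
- slot (a point): Middle of the jig's slot, on the board's top (jig x = +42, y = 0, z = 12 mm), axes as the jig's. A round steel pin, 9 mm across, stands 7 mm above the top in the slot, at x = 0 of this point, but clamped anywhere from y = -15 to +15 mm: its place is not measured and must be seen or felt for. It does not give.
- template: Loose grey plastic plate, 120 (x) x 150 (y) x 6 mm, about 0.16 kg; origin at the centre of its underside, z up, yaw within 0.5 rad of the world's. Locating hole: see point hole. Two round 41 mm jar openings at x = -22, y = +45 and -45 mm; solid elsewhere. A dark wooden grip bar, 50 mm along x, 14 mm thick along y, stands over its centre, from the plate's top to 40 mm above the underside.
- hole (a point): Centre of the template's locating hole, at the underside (template x = +42 mm, y = 0, z = 0), axes as the template's. A rectangular through hole, 18 mm along x, 11.5 mm along y. The plate is solid for 60 mm or more either side of it along y, so there it can ride on the pin; let go, it then leans, its -x edge on the board.
- jar_amber: Bystander: small amber jar, 44 mm across, 55 mm high; origin at the centre of its underside.
- jar_white: Bystander: small white jar, 48 mm across, 45 mm high; origin at the centre of its underside.
- balm_tin: Bystander: flat round tin, 60 mm across, 22 mm high; origin at the centre of its underside.
- tape_roll: Bystander: cardboard ring, 90 mm across, 24 mm high; origin at the centre of its underside.
- oil_bottle: Bystander: amber bottle, 36 mm across, 90 mm high; origin at the centre of its underside.
- soap: Bystander: bar of soap, 80 x 50 x 25 mm; origin at the centre of its underside.
Mind the look-alikes: they are no part of the job. There is more than one size of the template; the job needs the smallest.

How it is judged:
By the outcome, as a careful person would: the job done as asked, in the order asked, and still so for the second after the job is handed in, with the robot touching nothing.
It also fails if it takes over 54 s, if anything falls off the work surface, if the arm or the gripper's body presses on something with over 40 N, if the wrist force passes 120 N, or if a joint passes its speed limit or range.

## Working session

There is one attempt and no reset: what is moved stays moved. The work goes in short steps, Python scripts to look and compute and a shell command to move; the robot and the scene stay as the last step left them, time stands still between calls to the robot, and variables do not carry over. Pictures are saved under pics/ and viewed, at most 10 in all, crops included, and the job is handed in when it is done.

```bash
mkdir -p pics
python3 - <<'E'
from plant import *
import cv2,numpy as np
s=read_state();print(s['t'],s['ee_pos'],np.round(s['ee_rot'],3).tolist(),s['gripper_width'],nose_length)
for n in('top','scene'):
    cv2.imwrite(f'pics/{n}0.png',get_image(n));m=camera_model(n);print(n,np.round(m['camera_matrix'],1).tolist(),np.round(m['pose'],3).tolist())
E
```

```text
0.0 [214.60465914 639.38657305 235.71617889] [[-0.948, 0.318, -0.0], [0.318, 0.948, -0.002], [-0.0, -0.002, -1.0]] 87.83687936292658 14.0
top [[441.1, 0.0, 318.8], [0.0, 441.1, 195.0], [0.0, 0.0, 1.0]] [[-0.023, -0.981, 0.193, 295.394], [-1.0, 0.022, -0.006, -15.317], [0.002, -0.193, -0.981, 1252.241], [0.0, 0.0, 0.0, 1.0]]
scene [[397.0, 0.0, 320.4], [0.0, 397.0, 205.3], [0.0, 0.0, 1.0]] [[-0.0, 0.559, -0.829, 1313.626], [1.0, 0.007, 0.004, -25.852], [0.008, -0.829, -0.559, 565.279], [0.0, 0.0, 0.0, 1.0]]
```

View pics/top0.png

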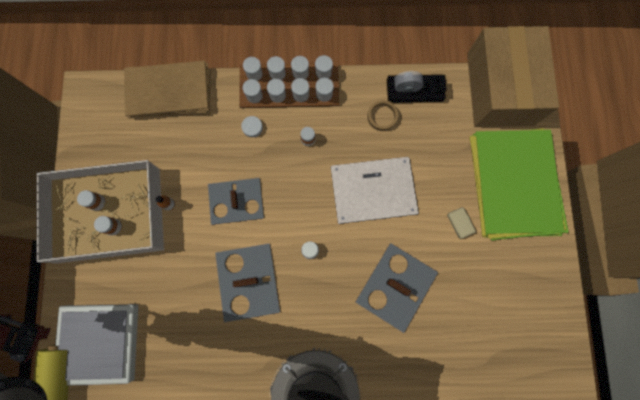

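Candidates for the template are the grey plates at (237,201), (247,282) and (398,287). The one at (237,201) is about 53x42 px, or roughly 150x119 mm, so it is the smallest. Its grip bar also runs along world x, as described. The jig is at (375,190). I'll enlarge both to confirm.

Run:
```python
import cv2,numpy as np
a=cv2.imread('pics/top0.png')
f=lambda x0,y0,w,h:cv2.resize(a[y0:y0+h,x0:x0+w],None,fx=8,fy=8,interpolation=cv2.INTER_CUBIC)
cv2.imwrite('pics/crop1.png',np.hstack([cv2.resize(a[170:230,195:275],None,fx=5,fy=5,interpolation=2),cv2.resize(a[150:230,325:425],None,fx=4,fy=4,interpolation=2)[:300]]))
```

```text
(no output)
```

View pics/crop1.png

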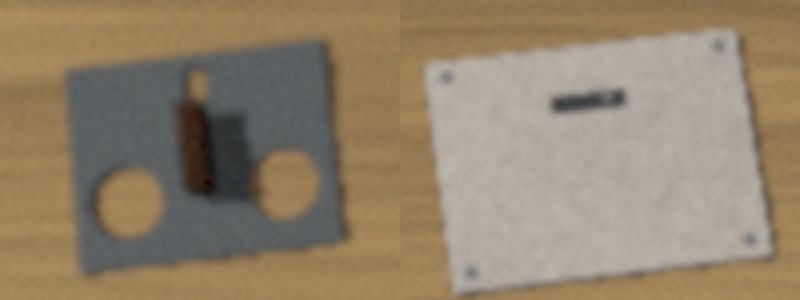

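View pics/scene0.png

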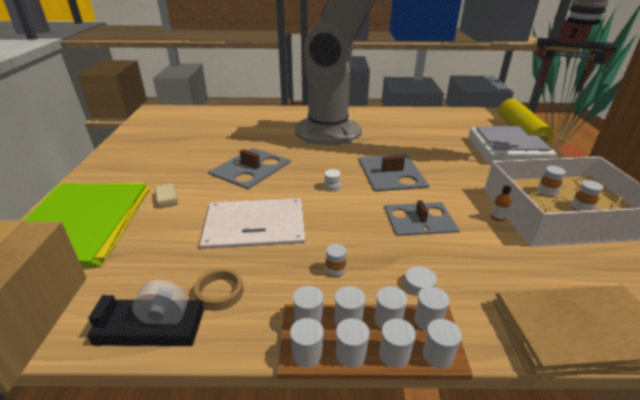

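The crop confirms the smallest template, with its hole at crop (198,85) and two openings on the -x side. The jig's slot spans crop (553..625, 100), with a bright spot, probably the pin, near (605,97). Next I'll fit poses.

```bash
cat > h.py <<'E'
from plant import *
import cv2,numpy as np
from scipy.optimize import least_squares
def rz(a): return np.array([[np.cos(a),-np.sin(a),0],[np.sin(a),np.cos(a),0],[0,0,1]])
def proj(P,m):
    T=np.linalg.inv(m['pose']);c=np.asarray(P)@T[:3,:3].T+T[:3,3];K=m['camera_matrix']
    if m.get('fish'):
        r=np.hypot(c[:,0],c[:,1]);t=np.arctan2(r,c[:,2])/np.maximum(r,1e-9)
        c=np.c_[c[:,:2]*t[:,None],np.ones(len(c))]
    else: c=c/c[:,2:]
    return (c@np.array(K).T)[:,:2]
def fit(pix,loc,m,x0,z0=0):
    f=lambda p:(proj(np.asarray(loc,float)@rz(p[2]).T+[p[0],p[1],z0],m)-pix).ravel()
    r=least_squares(f,x0,x_scale=[10,10,.1]);return r.x,f(r.x)
def ray(px,m,z):
    K=np.array(m['camera_matrix']);d=np.linalg.inv(K)@[*px,1]
    if m.get('fish'):
        r=np.hypot(d[0],d[1]);d=np.array([d[0]*np.sin(r)/r,d[1]*np.sin(r)/r,np.cos(r)])
    d=m['pose'][:3,:3]@d;o=m['pose'][:3,3];return o+d*(z-o[2])/d[2]
def wm():
    m=camera_model('wrist');m['fish']=True;return m
E
python3 - <<'E'
from h import *
m=camera_model('top')
t=np.array([(67,72),(327,42),(345,240),(83,272),(130,202),(288,184),(198,85)])/5+[194.6,169.6]
p,r=fit(t,[(60,75,6),(60,-75,6),(-60,-75,6),(-60,75,6),(-22,45,6),(-22,-45,6),(42,0,3)],m,[600,200,0]);print(p,r.round(1))
j=np.array([(25,63),(337,30),(372,255),(57,292),(153,105),(224,97)])/4+[324.6,149.6]
p,r=fit(j,[(85,115,12),(85,-115,12),(-85,-115,12),(-85,115,12),(42,27,12),(42,-27,12)],m,[600,-200,0]);print(p,r.round(1))
print('pin',(rz(-p[2])@(ray(np.array((208,97))/4+[324.6,149.6],m,15)-[p[0],p[1],0])))
s=read_state();print(s['t'])
E
```

```text
[5.29486181e+02 2.15963378e+02 9.90009492e-02] [ 0.  -0.5 -0.3 -0.6  0.1  0.5 -0.1  0.5  0.   0.1 -0.2 -0.1  0.4  0.1]
[ 5.53161414e+02 -1.81958289e+02  9.36034033e-02] [-0.2 -0.2  0.1 -0.8  0.6  0.2 -0.9  0.3 -0.2  0.2  0.6  0.1]
pin [ 43.16120538 -13.40111222  15.        ]
0.1
```

```bash
python3 -m crank '[[-1,[0,0,0],[0,0,-8.1]],[-1,[0,0,0],[0,0,-8.1]],[-1,[0,0,0],[0,0,-8]],[-1,[-3,-5,0],[0,0,0]],[-1,[-3,-5,0],[0,0,0]],[-1,[-3,-5,0],[0,0,0]],[-1,[-3,-5,0],[0,0,0]],[-1,[-3,-5,0],[0,0,0]],[-1,[-3,-5,0],[0,0,0]],[-1,[-3,-5,0],[0,0,0]],[-1,[-3,-5,0],[0,0,0]],[-1,[-3.1,-5.2,0],[0,0,0]]]'
python3 -m crank '[[-1,[0,0,0],[0,0,0]],[-1,[0,0,0],[0,0,0]]]'
python3 - <<'E'
from h import *
m=wm();cv2.imwrite('pics/w1.png',get_image('wrist'));np.save('w1.npy',m,allow_pickle=True)
print(m['camera_matrix'],m['pose'].round(3))
s=read_state();R=s['ee_rot'];print(s['t'],s['ee_pos'],R.round(3))
E
```

```text
t: 1.6
ee_pos: [529.5, 215.3, 236.5]
ee_rot: [[-0.995, -0.099, -0.0], [-0.099, 0.995, 0.0], [0.0, 0.0, -1.0]]
ft_force: [0.4, 0.0, -0.5]
gripper_width: 87.4
grasp_force: 0.0
t: 1.85
ee_pos: [528.4, 217.1, 236.3]
ee_rot: [[-0.995, -0.098, -0.001], [-0.098, 0.995, 0.0], [0.001, 0.0, -1.0]]
ft_force: [-0.4, -0.5, -0.5]
gripper_width: 88.2
grasp_force: 0.0
[[309.70691629   0.         318.48754786]
 [  0.         309.70691629 194.74631008]
 [  0.           0.           1.        ]] [[-1.00000e-01  9.61000e-01  2.58000e-01  4.59077e+02]
 [ 9.95000e-01  9.70000e-02  2.50000e-02  2.09804e+02]
 [-1.00000e-03  2.59000e-01 -9.66000e-01  3.84851e+02]
 [ 0.00000e+00  0.00000e+00  0.00000e+00  1.00000e+00]]
1.9 [528.03738538 218.03861159 236.33281984] [[-0.995 -0.1   -0.001]
 [-0.1    0.995  0.   ]
 [ 0.001  0.    -1.   ]]
```

View pics/w1.png

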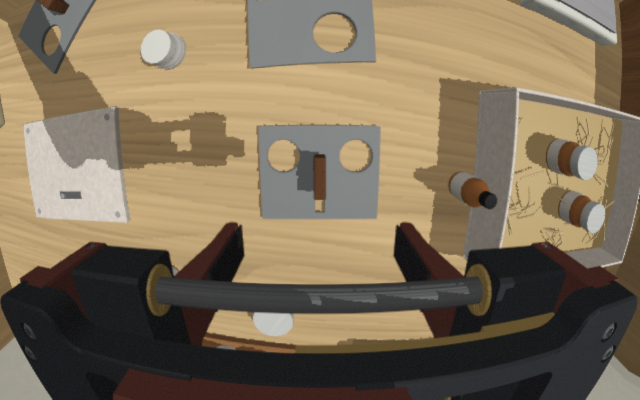

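The template outline runs (258,125) to (379,218), its openings are at (283,155) and (356,155), and the grip is at about (320,180). I'll fit the pose from this view.

Run:
```python
from h import *
m=np.load('w1.npy',allow_pickle=True).item()
px=np.array([(258,125.5),(380,125.5),(379.5,218),(261,218),(283,155.5),(356,155.5)])
p,r=fit(px,[(-60,-75,6),(-60,75,6),(60,75,6),(60,-75,6),(-22,-45,6),(-22,45,6)],m,[530,216,.1]);print(p,r.round(1))
s=read_state();print(s['ee_rot'].T@(np.array([p[0],p[1],25])-s['ee_pos']))
print(proj([[*p[:2],40]],m))
px=np.array([(25,124),(117,108),(128,222),(38,218),(60,194.5),(81,195)])
p,r=fit(px,[(-85,-115,12),(-85,115,12),(85,115,12),(85,-115,12),(42,-27,12),(42,27,12)],m,[553,-182,.1]);print(p,r.round(1))
```

```text
[5.31824482e+02 2.18325053e+02 1.05202997e-01] [ 0.4  0.1  0.4 -0.4 -2.5 -0.2  1.6  0.4  0.2  0.1 -0.1 -0.2]
[-3.99386400e+00 -1.89063906e-01  2.11329123e+02]
[[319.72219852 178.44365138]]
[ 5.56659914e+02 -1.78535396e+02  9.36379235e-02] [-1.1 -0.3 -1.  -1.1  0.2  1.5 -1.  -0.6  1.1  0.3  1.3  0.1]
```

```bash
python3 -m crank '[[-1,[-0.3,0,5],[0,0,0.2]],[-1,[0,0,5],[0,0,0]],[-1,[0,0,5],[0,0,0]],[-1,[0,0,3.5],[0,0,0]],[-1,[0,0,1.7],[0,0,0]],[-1,[0,0,1],[0,0,0]],[-1,[0,0,0],[0,0,0]],[1,[0,0,0],[0,0,0]],[1,[0,0,0],[0,0,0]],[1,[0,0,0],[0,0,0]],[1,[0,0,0],[0,0,0]],[1,[0,0,0],[0,0,0]]]' 40
python3 -m crank '[[1,[0,0,0],[0,0,0]],[1,[0,0,0],[0,0,0]]]'
```

```text
t: 3.4
ee_pos: [531.9, 217.1, 24.7]
ee_rot: [[-0.995, -0.095, 0.0], [-0.095, 0.995, 0.0], [-0.0, 0.0, -1.0]]
ft_force: [0.0, 0.2, 0.1]
gripper_width: 41.1
grasp_force: 0.0
t: 3.65
ee_pos: [531.9, 217.1, 24.6]
ee_rot: [[-0.995, -0.095, -0.0], [-0.095, 0.995, -0.0], [0.0, -0.0, -1.0]]
ft_force: [0.3, 1.2, -0.1]
gripper_width: 21.2
grasp_force: 0.0
```

```bash
python3 -m crank '[[1,[0,0,0],[0,0,0]],[1,[0,0,0],[0,0,0]],[1,[0,0,-1],[0,0,0]],[1,[0,0,-4],[0,0,0]],[1,[0,0,-5],[0,0,0]],[1,[0,-6,-2],[0,0,0]],[1,[0,-6,0],[0,0,0]],[1,[0,-6,0],[0,0,0]],[1,[0,-5,0],[0,0,0]],[1,[0,0,0],[0,0,0]],[1,[0,0,0],[0,0,0]],[1,[0,0,0],[0,0,0]]]'
python3 - <<'E'
from h import *
m=wm();cv2.imwrite('pics/w2.png',get_image('wrist'));np.save('w2.npy',m,allow_pickle=True)
s=read_state();print(s['t'],s['ee_pos'],s['ee_rot'].round(4))
E
```

```text
t: 5.15
ee_pos: [553.6, -9.3, 144.5]
ee_rot: [[-0.995, -0.098, -0.0], [-0.098, 0.995, 0.001], [-0.0, 0.001, -1.0]]
ft_force: [-0.4, 0.6, -1.2]
gripper_width: 13.9
grasp_force: 40.0
5.2 [553.61053188  -9.33359052 144.44829317] [[-9.952e-01 -9.770e-02 -1.000e-04]
 [-9.770e-02  9.952e-01  7.000e-04]
 [ 0.000e+00  7.000e-04 -1.000e+00]]
```

View pics/w2.png

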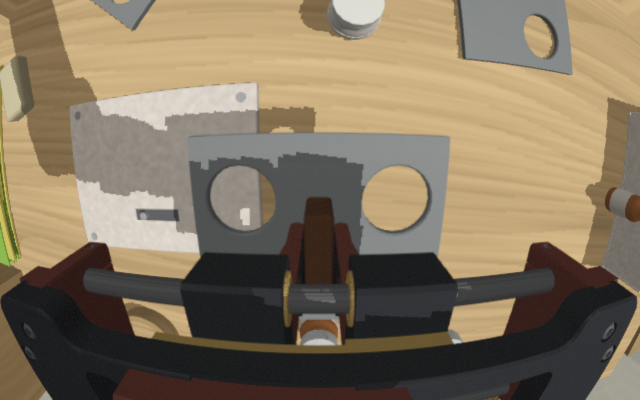

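The held template is square, with its openings at (242,198) and (396,198). The jig's slot runs (137..179, 215), with the pin at about (143,215), towards -y. I'll enlarge the slot.

Run:
```python
from h import *
a=cv2.imread('pics/w2.png')
cv2.imwrite('pics/c2.png',np.vstack([cv2.resize(a[195:255,70:210],None,fx=5,fy=5,interpolation=cv2.INTER_CUBIC),cv2.resize(a[75:131,70:210],None,fx=5,fy=5,interpolation=cv2.INTER_CUBIC)]))
```

```text
(no output)
```

View pics/c2.png

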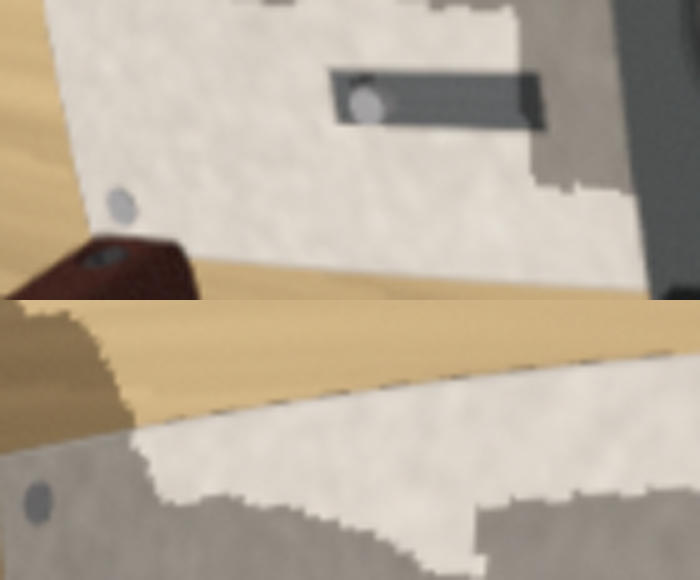

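Run:
```python
from h import *
m=np.load('w2.npy',allow_pickle=True).item()
W=lambda px,z=12:ray(px,m,z)
# (pixel, jig x or None, jig y or None)
D=[((70.5,106),-85,-115),((258,83.5),-85,115),((108,246.5),85,None),((199,253),85,None),((79,195),None,-115),((88.4,242),None,-115),((136.7,214.4),42,-27),((178.6,215.2),42,27)]
def f(p):
    o=[]
    for px,x,y in D:
        v=rz(-p[2])@(W(px)-[p[0],p[1],0])
        if x is not None:o.append(v[0]-x)
        if y is not None:o.append(v[1]-y)
    return np.array(o)
j=least_squares(f,[555,-180,.094],x_scale=[10,10,.1]).x;print('jig',j,f(j).round(1))
pin=W((70+366/5-.4,195+105/5-.4),19);print('pin',pin,rz(-j[2])@(pin-[j[0],j[1],0]))
s=read_state();z=s['ee_pos'][2]-24.6
p,r=fit(np.array([(188.5,137),(450,137),(242,198),(396,198)]),[(-60,-75,6),(-60,75,6),(-22,-45,6),(-22,45,6)],m,[553,-9,.1],z)
print('tmpl',p,r.round(1),'in tool',s['ee_rot'].T@(np.array([*p[:2],z])-s['ee_pos']))
```

```text
jig [ 5.56166378e+02 -1.79994396e+02  9.36119030e-02] [ 0.9  1.3  0.4 -0.4 -0.3 -1.2  0.7  0.5  0.4 -0.8 -0.2 -1.2]
pin [ 598.44300168 -191.04298912   19.        ] [ 41.05875046 -14.95203598  19.        ]
tmpl [ 5.53655851e+02 -9.32114937e+00  9.92054363e-02] [-0.7 -1.6  0.4 -1.5 -1.3  1.7  1.6  1.7] in tool [-4.75433642e-02 -8.33301194e-03  2.45999975e+01]
```

```bash
python3 -m crank '[[1,[0.4,-4.1,0],[0,0,0.24]],[1,[0.4,-4.1,0],[0,0,0]],[1,[0.4,-4.1,0],[0,0,0]],[1,[0.2,-4.1,0],[0,0,0]],[1,[0,0,3],[0,0,0]],[1,[0,0,3],[0,0,0]],[1,[0,0,2.5],[0,0,0]],[1,[0,0,1],[0,0,0]],[1,[0,0,0],[0,0,0]],[1,[0,0,0],[0,0,0]],[1,[0,0,0],[0,0,0]]]' 55
python3 - <<'E'
from h import *
s=read_state();R=s['ee_rot'];p=s['ee_pos'];print(p.round(1),'yaw',np.arctan2(-R[0,1],R[1,1]),R[2].round(4),'jig',(rz(-.0936)@(p-[556,-180,0])).round(1),s['moment'].round(3))
E
```

```text
t: 6.58
ee_pos: [555.5, -175.9, 50.4]
ee_rot: [[-0.996, -0.091, 0.002], [-0.091, 0.996, -0.0], [-0.002, -0.0, -1.0]]
ft_force: [0.3, 0.7, -1.9]
gripper_width: 13.9
grasp_force: 55.0
[ 555.5 -175.9   50.4] yaw 0.09097442588709984 [-1.7e-03 -4.0e-04 -1.0e+00] jig [-0.1  4.2 50.4] [ 0.062 -0.    -0.054]
```

```bash
python3 -m crank '[[1,[0,0,0.3],[0,0,-0.15]],[1,[0,0,0.2],[0,0,0]],[1,[0,0,0],[0,0,0]],[1,[0,0,0],[0,0,0]]]'
for i in 1; do python3 -m crank '[[1,[0,0,0.1],[0,0,0]],[1,[0,0,0.1],[0,0,0]],[1,[0,0,0],[0,0,0]],[1,[0,0,0],[0,0,0]]]';done
python3 - <<'E'
from h import *
print(read_state()['moment'].round(3))
E
```

```text
t: 7.08
ee_pos: [554.8, -175.8, 44.4]
ee_rot: [[-0.996, -0.093, -0.0], [-0.093, 0.996, 0.0], [0.0, 0.0, -1.0]]
ft_force: [0.1, 0.1, -2.2]
gripper_width: 13.7
grasp_force: 55.0
t: 7.58
ee_pos: [554.9, -175.8, 43.3]
ee_rot: [[-0.996, -0.093, 0.0], [-0.093, 0.996, 0.0], [-0.0, 0.0, -1.0]]
ft_force: [-3.3, 1.8, 8.6]
gripper_width: 13.7
grasp_force: 55.0
[0.178 0.447 0.025]
```

```bash
python3 -m crank '[[1,[0,0,-0.05],[0,0,0]],[1,[0,0,0],[0,0,0]]]'; python3 -m crank '[[1,[0,-0.15,0],[0,0,0]],[1,[0,-0.15,0],[0,0,0]],[1,[0,-0.15,0],[0,0,0]],[1,[0,-0.15,0],[0,0,0]],[1,[0,0,0],[0,0,0]]]'
python3 -m crank '[[1,[0,-0.15,0],[0,0,0]],[1,[0,-0.15,0],[0,0,0]],[1,[0,-0.15,0],[0,0,0]],[1,[0,0,0],[0,0,0]]]'
python3 - <<'E'
from h import *
print(read_state()['moment'].round(3))
E
```

```text
t: 7.82
ee_pos: [554.9, -175.8, 43.4]
ee_rot: [[-0.996, -0.093, 0.0], [-0.093, 0.996, 0.0], [-0.0, 0.0, -1.0]]
ft_force: [-3.1, 1.5, 6.2]
gripper_width: 13.6
grasp_force: 55.0
t: 8.45
ee_pos: [556.3, -180.5, 43.4]
ee_rot: [[-0.996, -0.095, 0.001], [-0.095, 0.996, 0.001], [-0.002, 0.001, -1.0]]
ft_force: [-1.9, 3.6, 5.7]
gripper_width: 13.6
grasp_force: 55.0
t: 8.95
ee_pos: [556.9, -185.2, 43.4]
ee_rot: [[-0.996, -0.095, 0.002], [-0.095, 0.996, 0.001], [-0.002, 0.001, -1.0]]
ft_force: [-0.3, 4.2, 6.3]
gripper_width: 13.9
grasp_force: 55.0
[ 0.904 -0.376  0.116]
```

```bash
python3 -m crank '[[1,[0,-0.15,0],[0,0,0]],[1,[0,-0.15,0],[0,0,0]],[1,[0,-0.1,0],[0,0,0]],[1,[0,0,0],[0,0,0]]]' |sed -n '1,2p;4p'
for i in 1 ; do python3 -m crank '[[1,[0,-0.1,0],[0,0,0]],[1,[0,-0.1,0],[0,0,0]],[1,[0,0,0],[0,0,0]]]'|sed -n '1,2p;4p';done
```

```text
t: 9.45
ee_pos: [557.0, -189.4, 43.3]
ft_force: [-0.6, 3.5, 5.2]
t: 9.82
ee_pos: [556.9, -191.9, 43.1]
ft_force: [0.2, 1.9, 3.6]
```

```bash
python3 -m crank '[[1,[0,-0.1,0],[0,0,0]],[1,[0,0,0],[0,0,0]]]'|sed -n '1,2p;4p'
python3 - <<'E'
from h import *
print(read_state()['moment'].round(3))
E
```

```text
t: 10.07
ee_pos: [555.4, -194.1, 42.3]
ft_force: [-0.0, -0.3, -1.2]
[ 0.035  0.017 -0.045]
```

Contact has vanished, so the hole is over the pin. Lowering gently.

```bash
python3 -m crank '[[1,[0,0,0.1],[0,0,0]],[1,[0,0,0.1],[0,0,0]],[1,[0,0,0],[0,0,0]]]'|sed -n '1,4p'
python3 -m crank '[[1,[0,0,0.1],[0,0,0]],[1,[0,0,0.1],[0,0,0]],[1,[0,0,0],[0,0,0]]]'|sed -n '1,4p'
```

```text
t: 10.45
ee_pos: [556.2, -193.3, 40.7]
ee_rot: [[-0.996, -0.093, -0.001], [-0.093, 0.996, -0.0], [0.001, 0.0, -1.0]]
ft_force: [0.7, 0.9, -2.3]
t: 10.82
ee_pos: [556.4, -193.3, 38.9]
ee_rot: [[-0.996, -0.093, 0.0], [-0.093, 0.996, -0.0], [-0.0, -0.0, -1.0]]
ft_force: [0.2, 0.2, -1.1]
```

```bash
python3 -m crank '[[1,[0,0,0.1],[0,0,0]],[1,[0,0,0.08],[0,0,0]],[1,[0,0,0],[0,0,0]]]'|sed -n '1,4p'
python3 -m crank '[[1,[0,0,0.05],[0,0,0]],[1,[0,0,0],[0,0,0]]]'|sed -n '1,4p'
```

```text
t: 11.2
ee_pos: [556.4, -193.3, 37.0]
ee_rot: [[-0.996, -0.093, -0.0], [-0.093, 0.996, -0.0], [0.0, -0.0, -1.0]]
ft_force: [-0.4, 0.1, -2.0]
t: 11.45
ee_pos: [556.4, -193.3, 36.6]
ee_rot: [[-0.996, -0.093, 0.0], [-0.093, 0.996, -0.0], [-0.0, -0.0, -1.0]]
ft_force: [-0.0, -0.1, -0.6]
```

```bash
python3 -m crank '[[1,[0,0,0.03],[0,0,0]],[1,[0,0,0],[0,0,0]]]'|sed -n '1,4p'
python3 -m crank '[[0.2,[0,0,0],[0,0,0]],[0.2,[0,0,0],[0,0,0]],[0.2,[0,0,0],[0,0,0]],[0.2,[0,0,0],[0,0,0]],[0.2,[0,0,0],[0,0,0]]]' 5
python3 -m crank '[[0.2,[0,0,-1],[0,0,0]],[0.2,[0,0,-3],[0,0,0]],[0.2,[0,0,-5],[0,0,0]],[0.2,[0,0,-5],[0,0,0]],[0.2,[0,0,-5],[0,0,0]],[0,[0,6,0],[0,0,0]],[0,[0,6,0],[0,0,0]],[0,[0,0,0],[0,0,0]],[0,[0,0,0],[0,0,0]]]'
python3 - <<'E'
from h import *
m=wm();a=get_image('wrist');np.save('w3.npy',m,allow_pickle=True);b=get_image('top')
cv2.imwrite('pics/w3.png',np.vstack([a,np.hstack([cv2.resize(b[140:240,320:430],None,fx=2,fy=2),np.zeros((200,420,3),np.uint8)])]))
E
```

```text
t: 11.7
ee_pos: [556.4, -193.3, 36.6]
ee_rot: [[-0.996, -0.093, 0.0], [-0.093, 0.996, 0.0], [-0.0, -0.0, -1.0]]
ft_force: [-1.6, 0.4, 3.5]
t: 12.32
ee_pos: [556.4, -193.2, 36.3]
ee_rot: [[-0.996, -0.093, -0.0], [-0.093, 0.996, 0.0], [0.0, 0.0, -1.0]]
ft_force: [-0.6, 0.7, -0.1]
gripper_width: 35.5
grasp_force: 0.0
t: 13.45
ee_pos: [545.2, -74.2, 226.9]
ee_rot: [[-0.996, -0.093, 0.001], [-0.093, 0.996, -0.0], [-0.001, -0.001, -1.0]]
ft_force: [0.1, -0.4, -0.3]
gripper_width: 43.8
grasp_force: 0.0
```

View pics/w3.png

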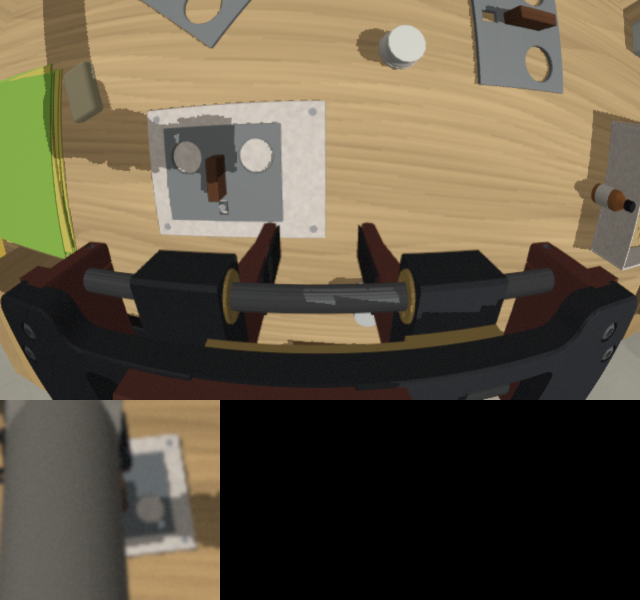

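The template lies on the jig with corners at about (165,123), (281,122), (282,220) and (172,219). The pin is visible in the hole at (224,208). I'll confirm in an enlarged crop.

Run:
```python
import cv2
a=cv2.imread('pics/w3.png');cv2.imwrite('pics/c3.png',cv2.resize(a[95:245,140:335],None,fx=4,fy=4,interpolation=cv2.INTER_CUBIC))
```

```text
(no output)
```

View pics/c3.png

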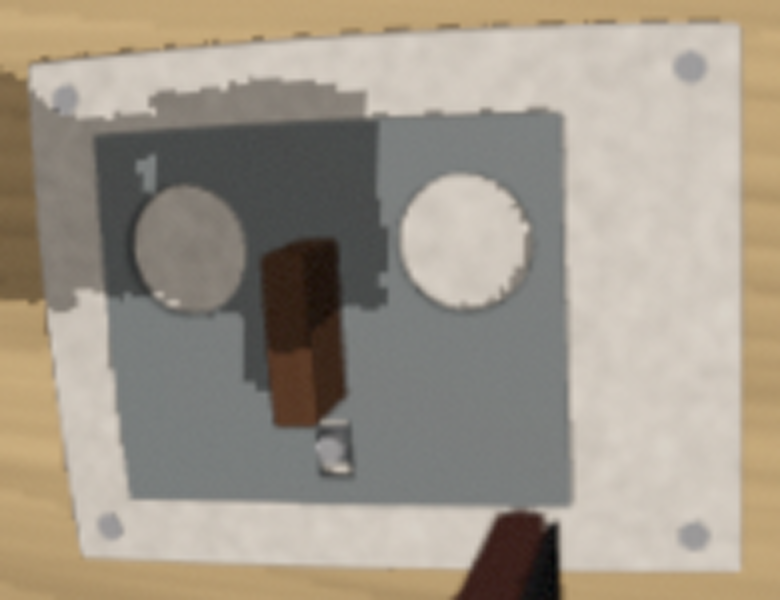

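The crop shows the pin at (332,447) centred in the hole along its length, with the plate flush and square on the jig.

```bash
python3 -c "
from plant import *
print(hand_in())"
```

```text
the job is handed in; nothing more can be done
None
```

I fitted the smallest template onto the jig. It rode on the pin and slid along the slot until its hole dropped over the pin; in the last picture it lies flush and square with the gripper clear, and I handed the job in at about 13.5 s.

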